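# Load a small cheese onto the marking station's part-present pin

### The job

Take the tall, round cheese from the wooden board and set it down, without dropping it, in the round nest of the white marking station, so that it stands upright and flat on the nest's floor, near the middle, and its weight holds the sensing pin down. Let go of it, and leave the other two cheeses where they are.

Things in the scene. Friction and masses are not known exactly. Their poses are not given: they have to be found in the camera images.
- drum: the cheese to load: a tall, pale upright cylinder, 60 mm in diameter, 60 mm high, firm, 0.14 to 0.22 kg. Origin at the centre of its underside, z up along its axis; round, so its yaw means nothing. It stands on a fixed wooden board 280 mm square, 15 mm thick, at one of three places about 130 mm apart which the three cheeses share.
- pin_top (a point): top centre of the sensing pin, 12 mm brass, mid-nest on the fixed white station (left or right). Nest floor 25 mm above the table; steel rim round the pin 88 mm inner, 100 mm outer diameter, top at 33 mm. Pin's top at 33 mm when up, 25 mm (flush) under the seated cheese; light spring, 0.6 N, under the cheese's weight. Grey housing, top at 70 mm, starts 100 mm from the pin on the robot's side.
- flat: bystander: a flat round cheese of the same colour, 84 mm in diameter and 26 mm high, on the same board; to be left alone. Origin at the centre of its underside, z up.
- pyramid: bystander: a cheese of the same colour shaped as a pyramid with a cut-off top, 64 mm square at the foot, 40 mm square at the top, 52 mm high, on the same board; to be left alone. Origin at the centre of its underside, z up, x and y along its sides.
There are look-alikes about, which are no part of the job. What is shaped like the drum but green, red or yellow is not meant.

How it is judged:
At the end, for the whole second after the job is handed in: The tall round cheese stands at rest and upright (within 7 degrees) on the nest's floor (within 4 mm in height), its axis within 15 mm of the pin's, with the pin's top less than 27.5 mm above the table (pressed nearly flush); the flat and the pyramid cheese are within 30 mm of where they started (height (world z) of pin_top below 0.0275 m and horizontal distance between drum and pin_top below 0.015 m and height (world z) of drum between 0.021 and 0.029 m and angle between drum's own z axis and vertical below 0.12 rad and linear speed of drum below 0.02 m/s and distance of each of flat, pyramid from where it was at the start of the episode below 0.03 m); the robot touches nothing.
It fails at once if the tall cheese is dropped: out of the robot's grip over the nest with its underside more than 30 mm above the nest floor (height (world z) of drum above 0.055 m and horizontal distance between drum and pin_top below 0.07 m and contact force between drum and the fingers below 0.02 N and contact force between drum and the arm below 0.02 N).
It fails at once if the flat or the pyramid cheese is moved by more than 30 mm (distance of any of flat, pyramid from where it was at the start of the episode above 0.03 m).
It also fails if it takes over 40 s, if anything falls off the work surface, if the arm or the gripper's body presses on something with over 40 N, if the wrist force passes 120 N, or if a joint passes its speed limit or range.

### The arm

A 6-joint arm with a two-finger parallel gripper is mounted at the origin on the work surface. World frame = base frame: x ahead of the robot, y to its left, z up, the work surface at z = 0. Lengths are in m, angles in rad, forces in N, time in s.
With the tool pointing down it reaches from about 0.3 to 0.875 m from the base axis. Payload 6.4 kg.
Tool frame: the origin (TCP) lies at the very end of the fingers, on their centre line; the grasp point (between the pads) lies 19 mm behind it; x points along the fingers, y is the direction in which the jaws open and shut, and the axes are right-handed (so a half turn about x gives the same grasp; the last joint's range is limited). The gripper opens to 85 mm and grips with 20 to 120 N. Pads are 22 mm wide; open, the fingers measure 114 mm over their backs; the gripper's body (76 mm by 85 mm) begins 54 mm behind the grasp point. The pads swing forward as they close: fully open they stand 13 mm farther back than shut.
Start: joints at [0.902, 0.181, 1.607, -0, 1.354, -0.206], TCP at [0.257, 0.515, 0.206] pointing down, gripper open.
Joint ranges: [-2.99, 2.99], [-0.89, 2.07], [0.3, 2.58], [-1.14, 4.28], [0, 2.63], [-3.12, 3.12]. Speed limits (rad/s): [2.57, 2.57, 3.01, 3.14, 3.14, 3.14].

### API

Orientations are given as a unit quaternion [w, x, y, z].
In Python, from bench import status, optics, hand_in gives the robot as it stands. The module is installed in compiled form; this text tells all that it offers.
- The arm moves only by the shell command python3 -m jog 'ROWS'. ROWS is JSON, one flat list of numbers, 5 for each row, row after row: the shift along the tool's x, y, z in mm, then the turn about the tool's x in degrees, then the opening in per cent of the stroke, from 0 (shut) to 100 (fully open). In form: [tx, ty, tz, yaw, gripper, tx, ty, tz, yaw, gripper, ...]. A call has exactly 5 rows; each row is the pose to reach, as a shift and turn from the pose commanded when the call began, along the tool's axes at that moment; what a row does not reach only later rows make up. A row lasts 1/10 s, in which the tool goes at most 50 mm and 8.59 degrees, less where a joint would pass 70% of its speed; a pose out of reach is approached as far as the arm can. A call with a gripper value outside its range is refused whole. The fingers move at their own pace and stop on an object; the grip force is fixed at half the most. Time passes only in rows, so rows that repeat a pose let the fingers close, or fill a call up. It gives the time, the measured TCP pose, the force and the opening at its end, in the units of the state.
- status.get_obs(): the state, without advancing time (a new reading comes with each control period).
- optics.camera(name): name is "side" or "top"; returns the picture (480x640x3 uint8, red, green, blue); there is no depth.
- optics.get_calibration(name): a dict with "vertical_fov" (degrees; the focal length in pixels is half the picture's height over the tangent of half this angle, whatever the lens; pixels are square), "cx", "cy" (the principal point, pixels), "k1" (the pictures are not rectified: a ray, as slopes to the right and down, at radius r is drawn at 1 + k1 r^2 times it, then the intrinsics apply), "extrinsics" (4x4, takes a point from camera to world coordinates). Camera axes: x right, y up, looking along -z (the intrinsics and any distortion apply to the point x, -y, -z); pixel columns grow to the right and rows downward; lengths in m; the calibration is good to about 2 mm. A picture is of the moment at which its call begins. get_calibration takes no time and is no camera call.
- hand_in(): hands the job in, once; it reports no verdict.
The state is a dict: "time_s": time; "q": joint angles; "dq": joint speeds; "joint_efforts": joint torques, N m; "eef_pos": TCP position; "eef_rot": TCP orientation; "wrist_force": force on the tool from outside, world axes, zero at the start; "torque": the same for the moment, N m; "opening": opening from 0.0 (shut) to 1.0 (fully open).
Only numpy, scipy, OpenCV 4.12 (cv2) and the standard library are available. Lean on these libraries where they do the work, as an engineer would, in place of code of your own. Each camera call takes 0.05 s, during which the arm holds its last target. There are 200 camera calls.

## Working session

There is one attempt and no reset: what is moved stays moved. The work goes in short steps, Python scripts to look and compute and a shell command to move; the robot and the scene stay as the last step left them, time stands still between calls to the robot, and variables do not carry over. Pictures are saved under pics/ and viewed, on a budget of 10 in all, crops included, one or two more only if the job needs it, and the job is handed in when it is done.

```bash
mkdir -p pics; cat > h.py <<'E'
import numpy as np, cv2
from bench import status, optics
def cal(n):
    c=optics.get_calibration(n); f=240/np.tan(np.radians(c["vertical_fov"])/2)
    K=np.array([[f,0,c["cx"]],[0,f,c["cy"]],[0,0,1.]]); return K,np.array([c["k1"],0,0,0.]),np.array(c["extrinsics"])
def ray(n,uv):
    K,d,E=cal(n); p=cv2.undistortPoints(np.array([[uv]],float),K,d)[0,0]
    return E[:3,3],E[:3,:3]@np.array([p[0],-p[1],-1])
def onz(n,uv,z):
    o,r=ray(n,uv); return o+r*(z-o[2])/r[2]
def proj(n,P):
    K,d,E=cal(n); c=E[:3,:3].T@(np.array(P)-E[:3,3]); c=c*[1,-1,-1]
    return cv2.projectPoints(c.reshape(1,1,3),np.zeros(3),np.zeros(3),K,d)[0].ravel()
def shot(n,name):
    im=optics.camera(n)[:,:,::-1].copy(); cv2.imwrite(f"pics/{name}.png",im); return im
E
python3 - <<'E'
from h import *
for n in("top","side"):
    shot(n,n+"0"); K,d,E=cal(n); print(n,K[0,0],d[0],E.round(3).tolist())
print(status.get_obs())
E
```

```text
top 489.43456406957586 0.01370722425944038 [[-0.006, 0.98, -0.2, 0.253], [-1.0, -0.006, 0.003, -0.074], [0.001, 0.2, 0.98, 1.172], [0.0, 0.0, 0.0, 1.0]]
side 507.480604215081 -0.016485354993094503 [[0.992, 0.092, -0.081, 0.388], [-0.122, 0.68, -0.723, -0.983], [-0.012, 0.727, 0.686, 0.911], [0.0, 0.0, 0.0, 1.0]]
{'time_s': 0.1, 'q': array([ 9.01673315e-01,  1.81481325e-01,  1.60788866e+00,  5.40997646e-05,
        1.35378963e+00, -2.06295059e-01]), 'dq': array([ 0.00099637, -0.0027625 , -0.00300481,  0.00015625,  0.00194577,
       -0.00034232]), 'joint_efforts': array([ 1.70101421e-04, -4.45877695e+01, -3.52240205e+01, -3.74502042e-04,
        4.19785050e-03,  2.07309830e-05]), 'eef_pos': array([0.2563619 , 0.51410703, 0.20497542]), 'eef_rot': array([ 0.68800459,  0.16168791,  0.68850806, -0.16267563]), 'wrist_force': array([-0.11903525,  0.0900598 ,  0.5044389 ]), 'torque': array([-0.02388974, -0.00155151, -0.00783594]), 'opening': 1.0023850392981384}
```

View pics/top0.png

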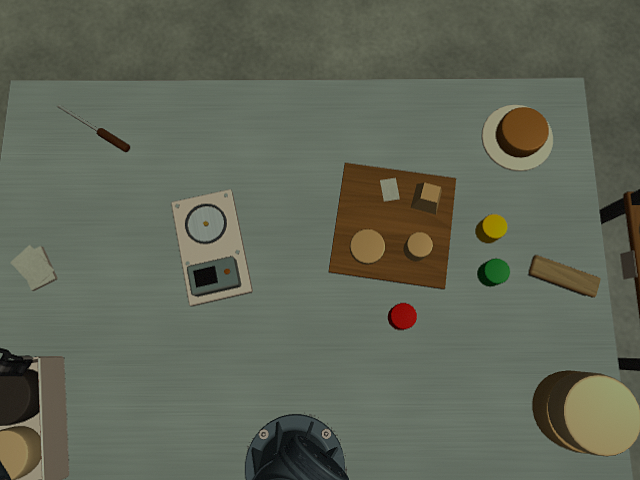

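View pics/side0.png

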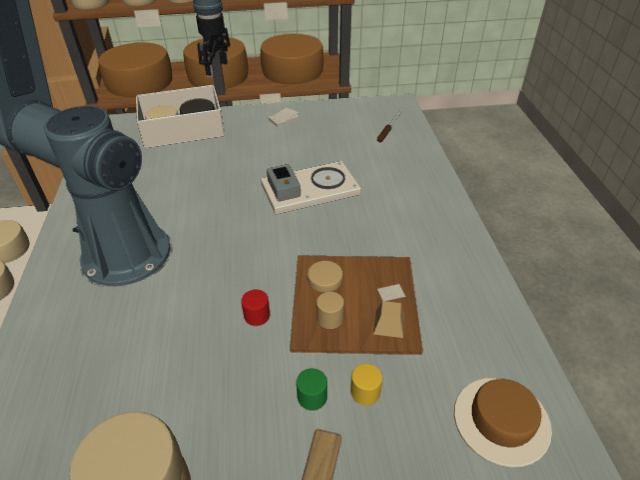

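Candidates in the top view: a tall pale cylinder at (420,245), side (330,310); flat (368,246); pyramid (428,196); red (403,316); green (495,271); yellow (495,227); big pale wheel (600,415); brown cake (523,130). By the description I choose (420,245). Next I measure it and check it in a crop.

```bash
cat > m.py <<'E'
from h import *
t=cv2.imread("pics/top0.png"); s=cv2.imread("pics/side0.png")
def blobs(im,box,f,lo=60):
    x0,y0,x1,y1=box; m=np.zeros(im.shape[:2],np.uint8); m[y0:y1,x0:x1]=f(im[y0:y1,x0:x1])
    return [c for c in cv2.findContours(m,cv2.RETR_EXTERNAL,cv2.CHAIN_APPROX_NONE)[0] if cv2.contourArea(c)>lo]
hsv=lambda a,b:(lambda c:cv2.inRange(cv2.cvtColor(c,cv2.COLOR_BGR2HSV),a,b))
def show(n,cs,z):
    for c in cs:
        (u,v),ax,an=cv2.fitEllipse(c); print(n,(round(u,1),round(v,1)),np.round(ax,1),cv2.contourArea(c),"z",z,onz(n,(u,v),z).round(4))
if __name__=="__main__":
    print("v at drum top/side",cv2.cvtColor(t,cv2.COLOR_BGR2HSV)[245,400:440:3].tolist())
    print("side col",cv2.cvtColor(s,cv2.COLOR_BGR2HSV)[288:332:3,330].tolist())
    a=t[150:340,310:530]; b=s[240:430,220:440]
    cv2.imwrite("pics/c1.png",cv2.resize(np.hstack([a,b]),(800,346),interpolation=cv2.INTER_CUBIC))
    a=t[180:310,165:260]; b=s[150:220,250:370]
    cv2.imwrite("pics/c2.png",np.hstack([cv2.resize(a,None,fx=4,fy=4),cv2.copyMakeBorder(cv2.resize(b,None,fx=3.4,fy=3.4),0,520-238,0,0,cv2.BORDER_CONSTANT)]))
    show("top",blobs(t,(335,160,460,290),hsv((10,60,130),(30,160,255))),.075)
    show("top",blobs(t,(335,160,460,290),hsv((10,60,130),(30,160,255))),.041)
    show("top",blobs(t,(180,200,232,247),hsv((0,0,0),(180,255,110)),200),.033)
    show("top",blobs(t,(195,213,217,235),hsv((5,90,0),(35,255,255)),8),.033)
E
python3 m.py
```

```text
v at drum top/side [[16, 184, 79], [16, 183, 78], [19, 127, 38], [19, 128, 141], [19, 132, 139], [19, 131, 140], [19, 133, 142], [19, 131, 142], [19, 130, 145], [18, 128, 149], [19, 131, 150], [15, 187, 71], [16, 174, 79], [16, 189, 81]]
side col [[19, 111, 149], [19, 112, 137], [19, 114, 163], [19, 112, 166], [19, 114, 164], [19, 112, 168], [19, 112, 169], [19, 113, 170], [19, 111, 179], [19, 112, 150], [19, 113, 149], [20, 116, 147], [19, 112, 150], [19, 110, 148], [14, 161, 108]]
top (419.9, 244.1) [22.3 24. ] 419.0 z 0.075 [ 0.4897 -0.289   0.075 ]
top (367.5, 245.6) [31.5 33.1] 817.5 z 0.075 [ 0.4868 -0.1689  0.075 ]
top (430.2, 192.0) [16.8 19. ] 223.5 z 0.075 [ 0.6144 -0.3187  0.075 ]
top (419.9, 244.1) [22.3 24. ] 419.0 z 0.041 [ 0.497  -0.2957  0.041 ]
top (367.5, 245.6) [31.5 33.1] 817.5 z 0.041 [ 0.4941 -0.1719  0.041 ]
top (430.2, 192.0) [16.8 19. ] 223.5 z 0.041 [ 0.6256 -0.3263  0.041 ]
top (205.4, 223.4) [39.2 41.5] 1275.0 z 0.033 [0.5526 0.2152 0.033 ]
top (205.1, 223.1) [3.9 4.3] 11.0 z 0.033 [0.5532 0.216  0.033 ]
```

View pics/c1.png

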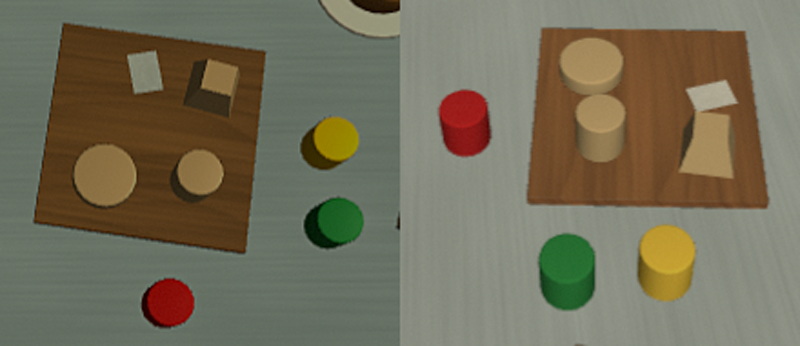

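View pics/c2.png

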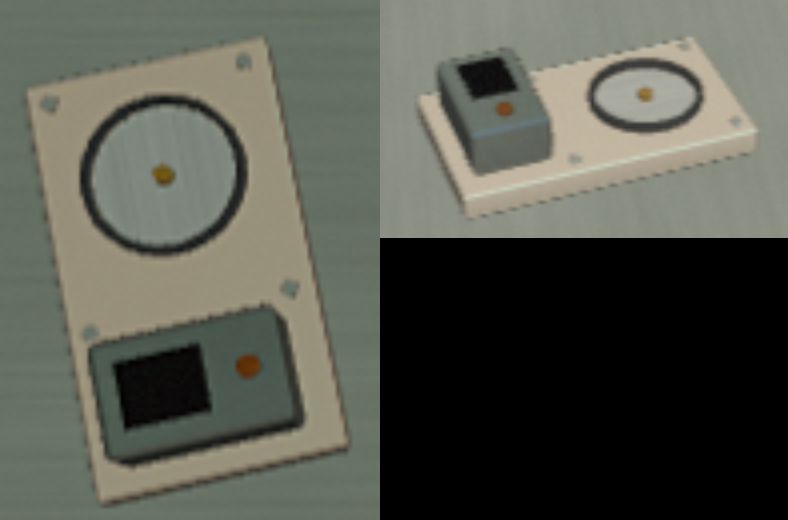

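Crop shows the chosen object is a plain tall pale cylinder in both views. The station's pin is at about top (205,223), and the nest ring is concentric with it. Next I cross-check with the side view and get the shifts.

```bash
cat > chk.py <<'E'
from m import *
from scipy.spatial.transform import Rotation as R
a=np.linspace(0,2*np.pi,60)
def box(n,c,r,zs): 
    p=np.array([proj(n,[c[0]+r*np.cos(t),c[1]+r*np.sin(t),z]) for z in zs for t in a]); return np.r_[p.min(0),p.max(0)].round(1)
D=[.4897,-.289]; P=[.553,.2155]
print("pred side drum",box("side",D,.03,[.015,.075])," pred top face",box("top",D,.03,[.075]))
m=blobs(s,(295,258,360,335),hsv((10,60,120),(30,140,255)))
for c in m: print("side blob",cv2.boundingRect(c))
M=hsv((10,60,110),(30,140,255))(s)
for r in (300,308,316): print(r,np.where(M[r,295:360])[0][[0,-1]]+295)
print("col330 last",np.where(M[258:345,330])[0][-1]+258)
print("pred ring side",box("side",P,.05,[.033]),"pin",proj("side",[*P,.033]))
for c in blobs(s,(305,162,350,193),hsv((0,0,0),(180,255,110)),50): print("ring side",cv2.boundingRect(c))
show("side",blobs(s,(320,170,336,186),hsv((5,90,0),(35,255,255)),3),.033)
o=status.get_obs(); A=R.from_quat(np.roll(o["eef_rot"],-1)).as_matrix(); print("axes cols",A.round(3).tolist(),o["time_s"])
E
python3 chk.py
```

```text
pred side drum [316.1 291.3 344.2 330.4]  pred top face [406.8 231.3 433.  256.9]
side blob (308, 260, 36, 69)
300 [316 343]
308 [319 342]
316 [320 342]
col330 last 328
pred ring side [310.4 167.  344.6 187.3] pin [327.46620509 176.87143159]
ring side (311, 167, 34, 22)
side (327.7, 177.4) [3.1 3.4] 6.5 z 0.033 [0.5533 0.2131 0.033 ]
axes cols [[-0.001, 0.446, 0.895], [-0.001, 0.895, -0.446], [-1.0, -0.002, -0.0]] 0.1
```

Both views agree within ~2 mm: drum at (0.490,-0.288), pin at (0.553,0.2145). Sizes fit as well. Moving over the drum: total ty=-615, tz=+567 mm.

```bash
python3 -m jog '[0,-31,28,0,100, 0,-62,57,0,100, 0,-93,85,0,100, 0,-124,114,0,100, 0,-155,142,0,100]' && python3 -m jog '[0,-31,28,0,100, 0,-62,57,0,100, 0,-93,85,0,100, 0,-124,114,0,100, 0,-155,142,0,100]' && python3 -m jog '[0,-31,28,0,100, 0,-62,57,0,100, 0,-93,85,0,100, 0,-124,114,0,100, 0,-155,142,0,100]' && python3 -m jog '[0,-30,28,0,100, 0,-60,57,0,100, 0,-90,85,0,100, 0,-120,113,0,100, 0,-150,141,0,100]'; python3 -m jog '[20,0,0,0,100, 40,0,0,0,100, 60,0,0,0,100, 80,0,0,0,100, 80,0,0,0,100]'
python3 - <<'E'
from h import *
from scipy.spatial.transform import Rotation as R
o=status.get_obs(); A=R.from_quat(np.roll(o["eef_rot"],-1)).as_matrix(); print(o["eef_pos"],A.T@(np.array([.49,-.288,.034])-o["eef_pos"])*1000)
print(proj("side",o["eef_pos"]))
s=shot("side","s1"); t=shot("top","t1")
cv2.imwrite("pics/c3.png",cv2.resize(np.hstack([s[200:370,230:430],t[150:320,320:520]]),(800,340)))
E
```

```text
time_s: 0.6
eef_pos: [0.3145, 0.3108, 0.2054]
eef_rot: [0.688, 0.162, 0.688, -0.162]
wrist_force: [1.0, -0.7, 0.8]
opening: 0.998
time_s: 1.1
eef_pos: [0.3724, 0.1087, 0.2057]
eef_rot: [0.688, 0.162, 0.688, -0.162]
wrist_force: [0.5, -0.4, 0.9]
opening: 0.998
time_s: 1.6
eef_pos: [0.4303, -0.0935, 0.2056]
eef_rot: [0.688, 0.162, 0.688, -0.162]
wrist_force: [0.3, -0.1, -0.7]
opening: 1.0
time_s: 2.1
eef_pos: [0.4895, -0.2904, 0.2052]
eef_rot: [0.688, 0.162, 0.689, -0.162]
wrist_force: [-0.5, 0.1, 1.3]
opening: 0.998
time_s: 2.6
eef_pos: [0.4874, -0.2871, 0.1223]
eef_rot: [0.686, 0.163, 0.69, -0.161]
wrist_force: [-1.0, 0.2, 0.3]
opening: 0.999
[ 0.48738634 -0.28711544  0.12227327] [88.2539313   0.21017712  3.31413881]
[329.00661641 286.53118824]
```

View pics/c3.png

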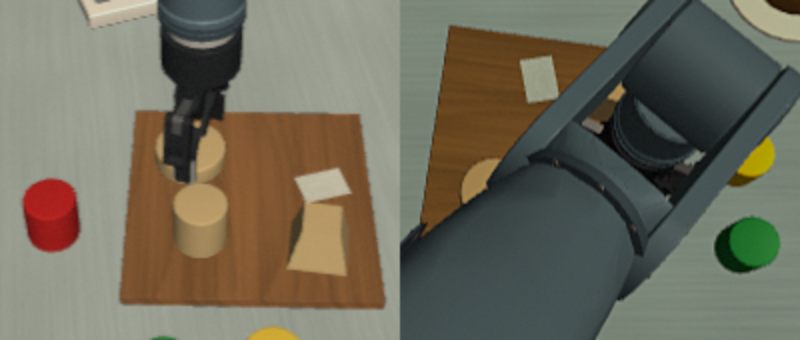

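The side view shows the open fingers just above and behind the drum at crop (190,170). The predicted TCP is at (198,173), so they agree. Descending and gripping.

```bash
python3 -m jog '[20,0,2,0,100, 40,0,2,0,100, 60,0,2,0,100, 80,0,2,0,100, 88,0,2,0,100]' && python3 -m jog '[0,0,0,0,100, 0,0,0,0,100, 0,0,0,0,40, 0,0,0,0,40, 0,0,0,0,20]' && python3 -m jog '[0,0,0,0,20, 0,0,0,0,20, 0,0,0,0,20, 0,0,0,0,20, 0,0,0,0,20]'
```

```text
time_s: 3.2
eef_pos: [0.4912, -0.2896, 0.0374]
eef_rot: [0.688, 0.162, 0.688, -0.162]
wrist_force: [-0.2, 0.2, -0.5]
opening: 0.997
time_s: 3.7
eef_pos: [0.4925, -0.2905, 0.0397]
eef_rot: [0.689, 0.162, 0.687, -0.163]
wrist_force: [-1.0, 2.5, 8.4]
opening: 0.656
time_s: 4.2
eef_pos: [0.4924, -0.2905, 0.0397]
eef_rot: [0.689, 0.162, 0.687, -0.163]
wrist_force: [-0.3, 1.8, 7.9]
opening: 0.657
```

```bash
python3 -m jog '[-10,0,0,0,20, -20,0,0,0,20, -40,0,0,0,20, -60,0,0,0,20, -80,0,0,0,20]' && python3 -m jog '[-20,0,0,0,20, -30,0,0,0,20, -30,0,0,0,20, -30,0,0,0,20, -30,0,0,0,20]'
python3 - <<'E'
from h import *
from scipy.spatial.transform import Rotation as R
o=status.get_obs(); A=R.from_quat(np.roll(o["eef_rot"],-1)).as_matrix(); print(o["eef_pos"],A.round(3).tolist(),o["time_s"])
print(A.T@(np.array([.553,.2145,o["eef_pos"][2]])-o["eef_pos"])*1000)
s=shot("side","s2"); p=proj("side",o["eef_pos"]); print(p)
cv2.imwrite("pics/c4.png",cv2.resize(s[160:370,230:450],(800,764))[:600])
E
```

```text
time_s: 4.7
eef_pos: [0.4912, -0.2898, 0.1192]
eef_rot: [0.688, 0.162, 0.688, -0.162]
wrist_force: [1.1, 0.8, -0.9]
opening: 0.654
time_s: 5.2
eef_pos: [0.4906, -0.2892, 0.1465]
eef_rot: [0.688, 0.163, 0.689, -0.162]
wrist_force: [0.5, -0.1, -1.2]
opening: 0.657
[ 0.49057394 -0.28923496  0.14648139] [[-0.002, 0.447, 0.895], [0.001, 0.895, -0.447], [-1.0, 0.001, -0.002]] 5.2
[   0.64013382  478.59507389 -169.09248933]
[330.73671491 279.21488226]
```

View pics/c4.png

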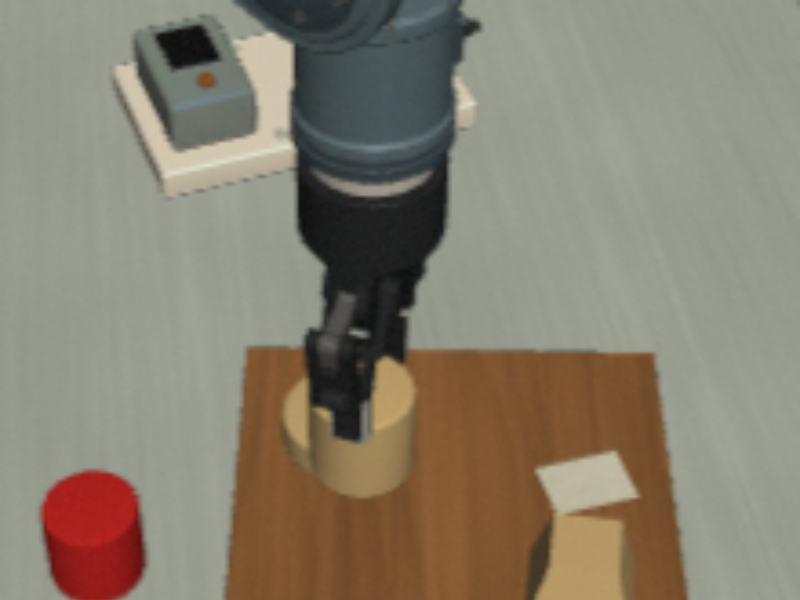

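Drum is held upright, clear of the board. Carrying it over the nest.

```bash
python3 -m jog '[0,20,-7,0,20, 0,50,-18,0,20, 0,85,-30,0,20, 0,120,-42,0,20, 0,155,-55,0,20]' && python3 -m jog '[0,35,-12,0,20, 0,70,-25,0,20, 0,105,-37,0,20, 0,140,-50,0,20, 0,175,-62,0,20]' && python3 -m jog '[0,35,-12,0,20, 0,70,-25,0,20, 0,105,-37,0,20, 0,130,-46,0,20, 0,149,-52,0,20]' && python3 -m jog '[20,0,0,0,20, 40,0,0,0,20, 50,0,0,0,20, 50,0,0,0,20, 50,0,0,0,20]'
python3 - <<'E'
from h import *
from scipy.spatial.transform import Rotation as R
o=status.get_obs(); A=R.from_quat(np.roll(o["eef_rot"],-1)).as_matrix()
print(A.T@(np.array([.553,.2145,.0497])-o["eef_pos"])*1000, A.round(4).tolist())
s=shot("side","s3"); t=shot("top","t3"); print(proj("side",o["eef_pos"]))
x=np.array(o["eef_pos"]); a=np.linspace(0,6.28,60); p=np.array([proj("side",[x[0]+.03*np.cos(k),x[1]+.03*np.sin(k),x[2]-.0247]) for k in a]); print("pred drum l,r,bottom",p.min(0),p.max(0))
m=cv2.inRange(cv2.cvtColor(s,cv2.COLOR_BGR2HSV),(14,80,90),(25,150,255))[100:200,290:370]
cv2.imwrite("pics/c5.png",cv2.resize(s[70:220,250:400],(600,600),interpolation=cv2.INTER_CUBIC))
c=max(cv2.findContours(m,0,1)[0],key=cv2.contourArea); print("seen l,t,w,h",np.add(cv2.boundingRect(c),(290,100,0,0)))
E
```

```text
time_s: 5.75
eef_pos: [0.5108, -0.1251, 0.1468]
eef_rot: [0.688, 0.163, 0.689, -0.162]
wrist_force: [0.5, 0.3, -1.1]
opening: 0.656
time_s: 6.25
eef_pos: [0.5333, 0.0593, 0.1469]
eef_rot: [0.688, 0.162, 0.689, -0.162]
wrist_force: [0.4, -0.4, -1.4]
opening: 0.655
time_s: 6.75
eef_pos: [0.5531, 0.2162, 0.1466]
eef_rot: [0.688, 0.161, 0.689, -0.162]
wrist_force: [-0.3, -0.1, -1.3]
opening: 0.656
time_s: 7.25
eef_pos: [0.554, 0.2141, 0.0978]
eef_rot: [0.688, 0.162, 0.688, -0.162]
wrist_force: [-0.2, 0.4, -1.5]
opening: 0.658
[48.1433506  -0.07183193 -1.08937266] [[-0.0003, 0.4468, 0.8946], [-0.0001, 0.8946, -0.4468], [-1.0, -0.0002, -0.0003]]
[327.91262652 158.45802425]
pred drum l,r,bottom [317.43604881 159.77016907] [338.36993919 171.82524073]
seen l,t,w,h [317 142  21  29]
```

View pics/c5.png

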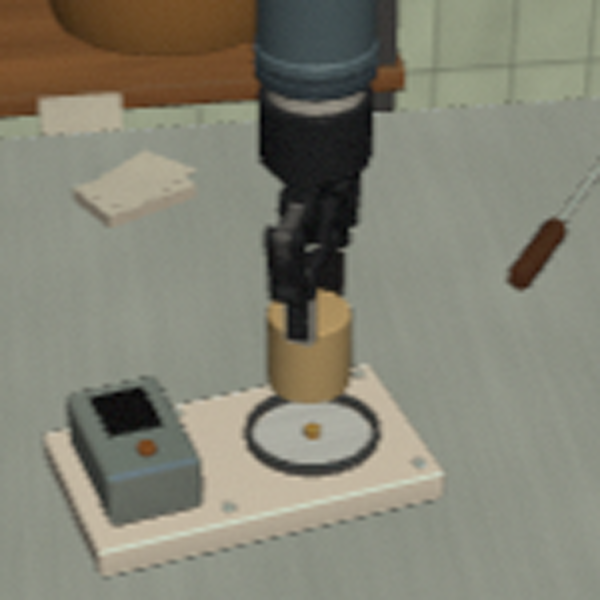

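The drum hangs upright over the nest, and its outline matches the prediction within 1 px. Lowering it, watching force.

```bash
python3 -m jog '[12,0,-1,0,20, 24,0,-1,0,20, 34,0,-1,0,20, 40,0,-1,0,20, 42,0,-1,0,20]' && python3 -m jog '[1,0,0,0,20, 2,0,0,0,20, 3,0,0,0,20, 4,0,0,0,20, 4,0,0,0,20]'
```

```text
time_s: 7.85
eef_pos: [0.5521, 0.2145, 0.0543]
eef_rot: [0.688, 0.162, 0.689, -0.162]
wrist_force: [0.2, 1.0, -2.1]
opening: 0.656
time_s: 8.35
eef_pos: [0.5532, 0.2148, 0.0519]
eef_rot: [0.688, 0.162, 0.688, -0.162]
wrist_force: [0.2, -0.9, -0.2]
opening: 0.659
```

```bash
python3 -m jog '[0.5,0,0,0,20, 1,0,0,0,20, 1.5,0,0,0,20, 1.5,0,0,0,20, 1.5,0,0,0,20]' && python3 -m jog '[0.5,0,0,0,20, 1,0,0,0,20, 1,0,0,0,20, 1,0,0,0,20, 1,0,0,0,20]'
```

```text
time_s: 8.85
eef_pos: [0.553, 0.2147, 0.0503]
eef_rot: [0.688, 0.162, 0.688, -0.162]
wrist_force: [0.5, 0.2, -1.6]
opening: 0.655
time_s: 9.35
eef_pos: [0.5533, 0.2147, 0.0498]
eef_rot: [0.688, 0.162, 0.688, -0.162]
wrist_force: [-0.1, -1.0, 6.4]
opening: 0.656
```

Contact with the floor (+6 N) at the predicted height. Releasing, then withdrawing upward.

```bash
python3 -m jog '[0,0,0,0,75, 0,0,0,0,85, 0,0,0,0,95, 0,0,0,0,100, 0,0,0,0,100]' && python3 -m jog '[0,0,0,0,100, -10,0,0,0,100, -30,0,0,0,100, -60,0,0,0,100, -90,0,0,0,100]' && python3 -m jog '[-30,0,0,0,100, -60,-20,0,0,100, -60,-60,0,0,100, -60,-100,0,0,100, -60,-140,0,0,100]' && python3 -m jog '[0,-40,0,0,100, 0,-80,0,0,100, 0,-100,0,0,100, 0,-100,0,0,100, 0,-100,0,0,100]'
python3 - <<'E'
from h import *
s=shot("side","s4"); t=shot("top","t4")
a=np.linspace(0,6.28,60); P=[.553,.2145]
for n,im,(x0,y0,x1,y1),zs in (("side",s,(295,130,365,200),[.025,.085]),("top",t,(165,185,245,255),[.085])):
    p=np.array([proj(n,[P[0]+.03*np.cos(k),P[1]+.03*np.sin(k),z]) for z in zs for k in a]); print(n,"pred seated l,t,r,b",np.r_[p.min(0),p.max(0)].round(1))
    m=cv2.inRange(cv2.cvtColor(im,cv2.COLOR_BGR2HSV),(14,80,90),(25,150,255))[y0:y1,x0:x1]
    c=max(cv2.findContours(m,0,1)[0],key=cv2.contourArea); x,y,w,h=cv2.boundingRect(c); print(n,"seen",x+x0,y+y0,x+x0+w,y+y0+h)
t0=cv2.imread("pics/top0.png"); print("board change px",(cv2.absdiff(t,t0)[165:285,335:410].max(2)>40).sum(),(cv2.absdiff(t,t0)[165:220,405:455].max(2)>40).sum())
cv2.imwrite("pics/c6.png",np.hstack([cv2.resize(s[100:350,240:440],(400,500)),cv2.resize(t[150:310,160:460],(400,500*0+213)).copy() if 0 else cv2.resize(t[150:300,160:280],(400,500))]))
E
```

```text
time_s: 9.85
eef_pos: [0.5529, 0.2147, 0.0491]
eef_rot: [0.688, 0.162, 0.688, -0.162]
wrist_force: [-0.3, 0.2, 0.4]
opening: 1.001
time_s: 10.35
eef_pos: [0.5528, 0.2147, 0.1407]
eef_rot: [0.688, 0.162, 0.688, -0.162]
wrist_force: [0.3, -0.2, -0.2]
opening: 1.002
time_s: 10.85
eef_pos: [0.49, 0.0885, 0.2005]
eef_rot: [0.689, 0.162, 0.688, -0.162]
wrist_force: [-0.4, 0.0, 0.4]
opening: 0.997
time_s: 11.35
eef_pos: [0.4463, -0.0001, 0.2001]
eef_rot: [0.689, 0.163, 0.688, -0.162]
wrist_force: [-0.7, -0.3, -0.4]
opening: 1.003
side pred seated l,t,r,b [317.  156.3 338.1 185.5]
side seen 317 157 337 184
top pred seated l,t,r,b [187.1 204.9 213.3 230.2]
top seen 187 206 208 232
board change px 70 0
```

View pics/c6.png

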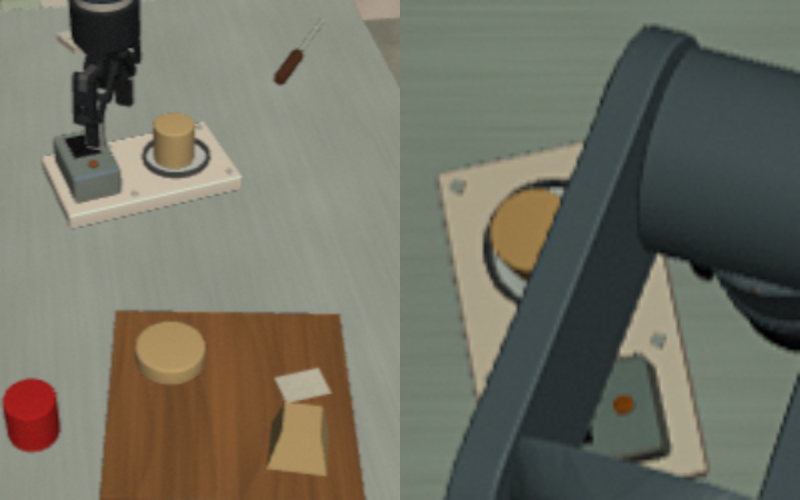

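The drum stands upright in the middle of the nest, at (175,140) in the side crop, matching the seated outline within about 1.5 px. The flat and pyramid cheeses are in place and the gripper is free at z=0.20.

```bash
python3 -c "
from bench import hand_in
print(hand_in())"
```

```text
the job is handed in; nothing more can be done
None
```

I gripped the tall pale cheese on the board, carried it to the station and lowered it into the nest until the floor pushed back with about 6 N. I then let go, backed the arm off and handed the job in after about 11.5 s. No verdict is reported.

**Checks that agreed:**
- **Position:** in the side view, the released cheese's outline matched one seated upright on the floor and centred on the pin, to within about 1.5 px.
- **Bystanders:** nothing changed around the pyramid. The area around the flat cheese differed by 70 px. I put that down to shadow and the missing drum but did not check it further. The flat cheese looks unmoved in the last picture.
- **Arm:** the gripper was open, 0.20 m up and showed no contact force.

**Checks that fell short:**
- **Top view:** the arm covered part of the cheese in the last top picture. The left edge agreed; the top and lower edges were 1–2 px off, and the right edge was hidden.
- **Pin:** it is hidden under the cheese, so I infer that it is pressed down from the cheese's height and the contact force.

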